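# Hang the sample pail on the spring balance

### The job

Weigh the sample pail with the yellow lid: first swing its wire bail, which lies flat, upright while the pail stays standing where it is on the bench, then carry it by the blue roll to the spring balance and hang the bail over both prongs of the hook. Let the spring take the whole weight smoothly before you let go, because the pail's weight is not known and the balance must be neither jolted nor overloaded. Leave the pail hanging free and still, do not drag it along the bench or tip it over, and leave the other things alone.

Things in the scene. Friction and masses are not known exactly. Their poses are not given: they have to be found in the camera images.
- pail: closed white sample pail, 92 mm across (98 mm at its yellow lid), 92 mm tall plus a 2 mm disc on top; it stands loose (foot 88 mm across) and weighs 2.3 to 7.2 N, differently each time. Origin: centre of its underside, z up. The bail's pivots lie on its y axis, 75 mm above the underside. The lying bail points along its +x. Pushed by the bail, it tips back over its foot.
- bail (a joint): angle of the pail's wire bail: 0 flat along the pail's +x, pi/2 upright above the pail, pi flat along -x. Starts at 0 to 0.2. Stiff pivots (about 0.02 N m of friction) hold it where it is left. The wire is 6 mm thick; the arms are 108 mm apart; the cross bar lies 95 mm from the pivot line, parallel to the pail's y axis. Swing it with a slight pull away from the pivots, never a push.
- bail_grip (a point): centre of the blue roll, 14 mm thick and 40 mm long, in the middle of the bail's cross bar, on the bar's axis. The roll lies along the point's y axis (the pail's y) and spins freely on the wire, so the lifted pail hangs under it like a pendulum. The bar's bare wire runs from 20 to 40 mm on either side of this point.
- balance: blue spring balance fixed to the bench: column 56 x 72 mm, 300 mm tall, on a grey foot. Origin: under the column's centre, on the bench; front (white scale, hook) is -x. The hook is two level steel prongs, 7 mm rods 60 mm apart, open from above, so that the roll passes between them with 6 mm to spare on each side; each has a trough 12 mm long at its bottom, sloping up at both ends.
- hook_seat (a point): where the axis of the bail's cross bar must come to rest: midway between the two prongs, above the bottoms of their troughs, 260 mm above the bench unloaded, 115 mm in front of the balance's origin; sinks with the hook. x points back to the column (its face 87 mm behind), y along the seated bar, z up. Prong tips rise 17 mm above this point in front; behind, the prongs run level 7 mm above it.
- hook (a joint): how far the hook is drawn down against its spring, in m: 0 unloaded, stop at 0.055. Spring 200 N/m (2.3 N sink it about 11 mm, 7.2 N about 35 mm), lightly damped, unharmed up to 0.045 (9 N). Letting the pail fall on it, or letting go while the hand still bears, or presses down, more than about 0.6 N, jolts it (hook speed over 0.07 m/s).
- rack: green test tube rack with yellow caps, 100 x 190 mm, about 100 mm tall, fixed to the bench; origin under its centre. It and the pail swap places. Not to be used.
- flask_a: foil-topped flask, 74 mm across, 123 mm tall, origin under its centre; bystander
- flask_b: foil-topped flask like flask_a; bystander
- dishes: stack of petri dishes, 88 mm across, 86 mm tall, origin under its centre; bystander
- bottle: glass bottle with a blue cap, 64 mm across, 150 mm tall, origin under its centre; bystander
- tub: small white jar with a green cap, no bail, 70 mm across, 80 mm tall, origin under its centre; bystander
- pen: marker pen lying on the bench, 130 mm long along its x, 13 mm thick, origin under its centre; bystander

How it is judged (in metres and radians):
On the way, in this order (a step that is already met when the one before it is completed fails the run):
1. the bail is upright (within 0.25 rad) while the pail still stands upright on the bench (value of joint bail between 1.32 and 1.82 rad and height (world z) of pail below 0.006 m and angle between pail's own z axis and vertical below 0.08 rad), for 0.2 s.
2. the bail's cross bar lies in the troughs of both prongs and the hook is drawn down at least 8 mm (x of bail_grip in the frame of hook_seat between -0.01 and 0.01 m and y of bail_grip in the frame of hook_seat between -0.012 and 0.012 m and z of bail_grip in the frame of hook_seat between -0.006 and 0.006 m and value of joint hook above 0.008 m), for 0.2 s.
At the end, for the whole second after the job is handed in: The bail's bar rests in both prongs' troughs (within 10 mm along x, 12 mm along y, 6 mm in height of the seat); the hook is drawn down 8 to 40 mm and still (under 20 mm/s); the pail hangs over 40 mm above the bench, within 0.3 rad of upright, slower than 40 mm/s (all of step 2 and value of joint hook below 0.04 m and velocity of joint hook between -0.02 and 0.02 m/s and height (world z) of pail above 0.04 m and angle between pail's own z axis and vertical below 0.3 rad and linear speed of pail below 0.04 m/s); the robot touches nothing.
It fails at once if the balance is jolted: its hook moves faster than 0.07 m/s (velocity of joint hook above 0.07 m/s or velocity of joint hook below -0.07 m/s).
It fails at once if the balance is overloaded: its hook is drawn down more than 45 mm (value of joint hook above 0.045 m).
It fails at once if the pail is dragged more than 50 mm along the bench (distance of pail from where it was at the start of the episode above 0.05 m and height (world z) of pail below 0.008 m).
It fails at once if the pail is tipped more than 0.7 rad (angle between pail's own z axis and vertical above 0.7 rad).
It fails at once if a bystander is moved more than 30 mm (distance of any of flask_a, flask_b, dishes, bottle, tub, pen from where it was at the start of the episode above 0.03 m).
It also fails if it takes over 72 s, if anything falls off the work surface, if the arm or the gripper's body presses on something with over 40 N, if the wrist force passes 120 N, or if a joint passes its speed limit or range.

### The arm

A 6-joint arm with a two-finger parallel gripper is mounted at the origin on the work surface. World frame = base frame: x ahead of the robot, y to its left, z up, the work surface at z = 0. Lengths are in mm, angles in degrees, forces in N, time in s.
With the tool pointing down it reaches from about 250 to 850 mm from the base axis. Payload 12.5 kg.
Tool frame: the origin (TCP) lies midway between the tips of the shut fingers; the grasp point (between the pads) lies 19 mm behind it; z points along the fingers, y is the line along which they close (so a half turn about z gives the same grasp; the last joint's range is limited). The gripper opens to 93 mm and grips with 3 to 60 N. Pads are 15 mm wide; open, the fingers measure 128 mm over their backs; the gripper's body (75 mm by 188 mm) begins 65 mm behind the grasp point.
Start: joints at [-72.284, 20.094, 94.641, -0, 65.266, -4.847], TCP at [211.053, -507.879, 191.133] pointing down, gripper open.
Joint ranges: [-157.81, 157.81], [-45, 120.19], [0.68, 151.7], [-89.99, 269.99], [4.06, 180], [-164.3, 164.3]. Speed limits (degrees/s): [127.2, 127.2, 159.86, 180, 180, 180].

### API

Orientations are given as a 3x3 rotation matrix whose columns are the frame's x, y, z axes.
In Python, from station import manip, viewer gives the robot as it stands. The module is installed in compiled form; this text tells all that it offers.
- The arm moves only by the tool move_arm, never from a script. Its argument "series" is a list that holds one entry, the list of rows, each a list of 7 numbers: the shift along the tool's x, y, z each as a share of 0.4 m, from -1 to 1, then the turn, a rotation vector about the tool's x, y, z each as a share of 45 degrees, from -1 to 1, then the gripper's target within -1 to 1 (fully open at 1, half-way at 0, shut at -1). A call has 1 to 12 rows; each row is the pose to reach, as a shift and turn from the pose commanded when the call began, along the tool's axes at that moment; what a row does not reach only later rows make up. A row lasts 1/12 s, in which the tool goes at most 41.7 mm and 7.16 degrees, less where a joint would pass 70% of its speed; a pose out of reach is approached as far as the arm can. A call with a number of a shift or a turn outside -1 to 1 is refused whole. A call with a gripper value outside its range is refused whole. The fingers move at their own pace and stop on an object; the grip force is fixed at half the most. Time passes only in rows, so rows that repeat a pose let the fingers close. It gives the time, the measured TCP pose, the force, the opening and the grip force at its end, in the units of the state.
- manip.get_obs(): the state, without advancing time (a new reading comes with each control period).
- viewer.get_image(name): name is "scene" or "top" or "wrist"; returns a dict with "img" (480x640x3 uint8, red, green, blue), "fov_y" (degrees; the focal length in pixels is half the picture's height over the tangent of half this angle, whatever the lens; pixels are square), "cx", "cy" (the principal point, pixels), "view" (4x4, takes a point from world to camera coordinates). Camera axes: x right, y down, z forward; pixel columns grow to the right and rows downward; lengths in mm; the calibration is good to about 2 mm. A picture is of the moment at which its call begins. There is no depth.
- manip.job_done(): hands the job in; it is judged then, once.
The state is a dict: "t": time; "q": joint angles; "qvel": joint speeds; "joint_efforts": joint torques, N m; "ee_pos": TCP position; "eef_rot": TCP orientation; "wrist_force": force on the tool from outside, world axes, zero at the start; "torque": the same for the moment, N m; "width": opening from 0.0 (shut) to 1.0 (fully open); "finger_force": force on a finger pad.
Only numpy, scipy, OpenCV 4.12 (cv2) and the standard library are available. Lean on these libraries where they do the work, as an engineer would, in place of code of your own. Each camera call takes 0.05 s, during which the arm holds its last target. There are 200 camera calls.

## Working session

There is one attempt and no reset: what is moved stays moved. The work goes in short steps, Python scripts to look and compute and a tool call to move; the robot and the scene stay as the last step left them, time stands still between calls to the robot, and variables do not carry over. Pictures are saved under pics/ and viewed, at most 10 in all, crops included, and the job is handed in when it is done.

Besides the shell and the picture viewer there is one more tool, called after "Emit:" as name(argument=value, ...), one argument or row to a line, values as JSON. move_arm: Moves the arm, as the interface text tells. Its arguments: {"type":"object","properties":{"series":{"type":"array","items":{"type":"array","items":{"type":"array","items":{"type":"number"}}}}},"required":["series"]}

```bash
mkdir -p pics
python3 - <<'E'
from station import manip, viewer
import cv2,pickle
d={}
for n in("scene","top","wrist"):
    r=viewer.get_image(n);d[n]=r
    cv2.imwrite(f"pics/{n}0.png",r["img"][:,:,::-1]);print(n,r["fov_y"],r["cx"],r["cy"],r["view"].round(3).tolist())
pickle.dump(d,open("d0.pkl","wb"))
o=manip.get_obs();print(o)
E
```

```text
scene 54.298718797632965 314.8715484089132 242.50701750550743 [[-0.696, 0.718, 0.002, 358.405], [0.567, 0.552, -0.612, -222.378], [-0.441, -0.424, -0.791, 1589.433], [0.0, 0.0, 0.0, 1.0]]
top 44.399412699239605 330.05425609023933 249.72306104381852 [[0.026, -1.0, -0.009, 35.242], [-0.997, -0.025, -0.072, 544.396], [0.072, 0.011, -0.997, 1376.281], [0.0, 0.0, 0.0, 1.0]]
wrist 70.6630231697447 321.5379957476187 238.8900942279836 [[0.384, -0.923, -0.002, -549.418], [-0.885, -0.369, 0.284, -33.726], [-0.263, -0.107, -0.959, 392.268], [0.0, 0.0, 0.0, 1.0]]
{'t': 0.15, 'q': array([-7.22837829e+01,  2.01170682e+01,  9.46661999e+01,  1.83336936e-04,
        6.52646296e+01, -4.84804238e+00]), 'qvel': array([-0.04622356, -0.14744296, -0.15285593, -0.02993621, -0.0594631 ,
       -0.07541998]), 'joint_efforts': array([ 1.53210426e-04, -4.97464335e+01, -2.85343838e+01,  6.98835868e-02,
        2.45627534e-02, -7.63928961e-05]), 'ee_pos': array([ 210.98176493, -507.63648961,  190.74224502]), 'eef_rot': array([[ 9.23450280e-01,  3.83718017e-01, -2.51620855e-04],
       [ 3.83718092e-01, -9.23449939e-01,  7.97213069e-04],
       [ 7.35457540e-05, -8.32738106e-04, -9.99999651e-01]]), 'wrist_force': array([-0.10088805, -0.30740193, -0.37896381]), 'torque': array([-0.01617621, -0.00547488,  0.00966748]), 'finger_force': 0.0, 'width': 0.9967583895170176}
```

View pics/top0.png

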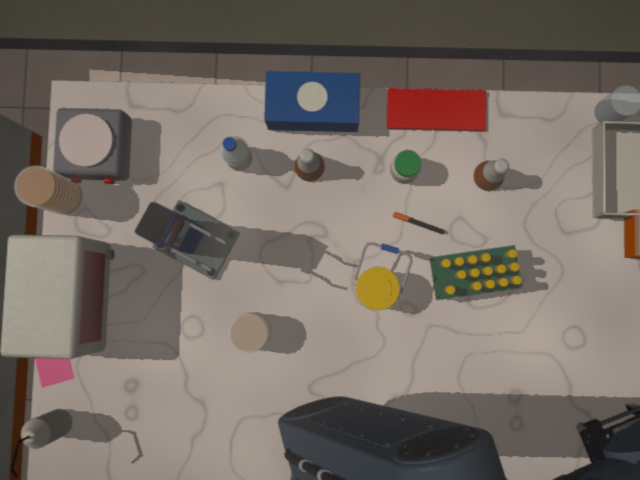

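View pics/scene0.png

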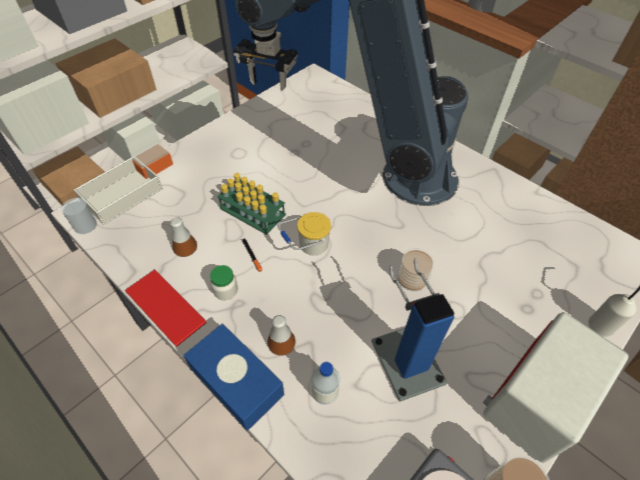

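The top view shows the pail lid at (378,288) and the roll at (390,248). The balance is near (190,240) with its hook side toward (225,255), and the rack is at (477,272). I'll measure these and make an enlarged crop.

```bash
cat > h.py <<'E'
import numpy as np,cv2
def cam(r):
    V=np.array(r["view"]);f=240/np.tan(np.radians(r["fov_y"]/2));return V[:3,:3],V[:3,3],f,r["cx"],r["cy"]
def ray(r,u,v):
    R,t,f,cx,cy=cam(r);d=R.T@np.array([(u-cx)/f,(v-cy)/f,1]);return -R.T@t,d/np.linalg.norm(d)
def plane(r,u,v,z):
    o,d=ray(r,u,v);return o+d*(z-o[2])/d[2]
def tri(a,b):
    A=np.zeros((3,3));B=np.zeros(3)
    for o,d in(a,b):
        P=np.eye(3)-np.outer(d,d);A+=P;B+=P@o
    x=np.linalg.solve(A,B);return x,[np.linalg.norm((np.eye(3)-np.outer(d,d))@(x-o)) for o,d in(a,b)]
def proj(r,p):
    R,t,f,cx,cy=cam(r);c=R@np.array(p,float)+t;return np.array([cx+f*c[0]/c[2],cy+f*c[1]/c[2]])
def blobs(r,lo,hi,minA=15,roi=None):
    m=cv2.inRange(cv2.cvtColor(r["img"],cv2.COLOR_RGB2HSV),lo,hi)
    if roi:
        k=np.zeros_like(m);k[roi[1]:roi[3],roi[0]:roi[2]]=1;m=m*k
    n,l,s,c=cv2.connectedComponentsWithStats(m)
    return [(s[i,4],c[i],s[i,:4]) for i in range(1,n) if s[i,4]>=minA],l
E
python3 - <<'E'
from h import *;import pickle
d=pickle.load(open("d0.pkl","rb"));T,S=d["top"],d["scene"]
for n,r in(("top",T),("scene",S)):
    for nm,lo,hi in(("yel",(20,120,120),(32,255,255)),("blue",(105,120,60),(125,255,255))):
        for a,c,b in blobs(r,lo,hi)[0]: print(n,nm,a,c.round(1),b)
a=cv2.resize(T["img"][190:330,125:425],None,fx=2.6,fy=2.6,interpolation=2)
b=cv2.resize(S["img"][180:400,240:460],None,fx=2.6,fy=2.6,interpolation=2)
cv2.imwrite("pics/a.png",a[:,:,::-1]);cv2.imwrite("pics/b.png",b[:,:,::-1])
E
```

```text
top yel 67 [511.7 253.1] [507 249  10   9]
top yel 62 [485.5 257. ] [481 253  10   9]
top yel 61 [472.  258.8] [468 255   9   8]
top yel 59 [458.9 260.6] [455 257   9   8]
top yel 63 [445.7 262.6] [441 259  10   8]
top yel 65 [514.  266.4] [509 263  11   8]
top yel 65 [500.7 268.4] [496 265  10   8]
top yel 1469 [377.6 288.1] [356 267  44  43]
top yel 63 [487.4 270.4] [483 267  10   8]
top yel 61 [474.3 272.3] [470 269  10   8]
top yel 64 [460.9 274.1] [456 270  10   9]
top yel 65 [516.4 279.6] [512 276  10   8]
top yel 63 [502.9 281.5] [498 278  10   8]
top yel 65 [489.6 283.5] [485 280  10   8]
top yel 65 [476.4 285.4] [472 282  10   8]
top yel 63 [449.8 289.4] [445 286  10   8]
top blue 3781 [311.9  97. ] [265  72  94  51]
top blue 110 [228.7 143.3] [223 138  12  12]
top blue 55 [389.4 248.4] [382 245  16   8]
scene yel 323 [243.  185.3] [228 173  29  26]
scene yel 49 [224.3 188.2] [221 184   7   9]
scene yel 41 [259.4 188.5] [256 185   7   8]
scene yel 206 [250.6 199.7] [236 192  29  18]
scene yel 43 [274.8 196.7] [272 193   6   9]
scene yel 51 [263.  208.8] [260 205   7   9]
scene yel 729 [313.6 225.5] [297 212  34  28]
scene blue 657 [236.4  24.7] [225   0  29  49]
scene blue 3968 [317.7  35.2] [276   0  74  79]
scene blue 812 [256.5  76.5] [233  56  46  38]
scene blue 74 [267.   60.3] [255  58  22   6]
scene blue 42 [284.9 235.9] [281 231   9  11]
scene blue 1567 [425.  344.3] [403 306  51  72]
scene blue 4497 [235.3 376.8] [184 325  99 105]
scene blue 144 [326.  368.9] [320 362  13  14]
```

View pics/a.png

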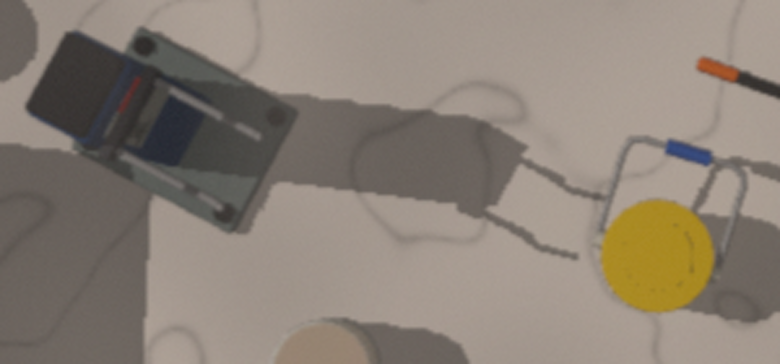

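View pics/b.png

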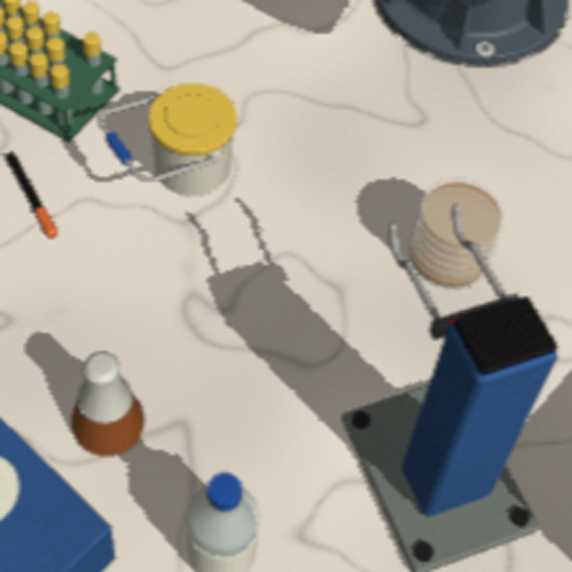

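The crops show the prong tips at top (225,243) and (210,271), and at scene (391.5,268) and (416,260). The column cap's centre is at top (156,223) and scene (432,309). The bail lies nearly flat toward the bench's far side.

Run:
```python
from h import *;import pickle
d=pickle.load(open("d0.pkl","rb"));T,S=d["top"],d["scene"]
t=lambda a,b:tri(ray(T,*a),ray(S,*b))
np.set_printoptions(precision=1,suppress=True)
print("lid top/scene",plane(T,377.6,288.1,93),plane(S,313.6,225.5,93),t((377.6,288.1),(313.6,225.5)))
print("roll",t((389.4,248.4),(284.9,235.9)))
A=t((225,242.7),(391.5,267.7));B=t((210.4,271.5),(415.8,259.6));print("tips",A,B)
print("tips z277",plane(T,225,242.7,277),plane(T,210.4,271.5,277),plane(S,391.5,267.7,277),plane(S,415.8,259.6,277))
C=t((155.8,223),(432.3,309.2));print("cap",C,plane(T,155.8,223,300),plane(S,432.3,309.2,300))
l=plane(T,377.6,288.1,93);r=t((389.4,248.4),(284.9,235.9))[0]
print("bail yaw",np.degrees(np.arctan2(r[1]-l[1],r[0]-l[0])),np.hypot(*(r-l)[:2]))
# roll axis direction in the top view
_,L=blobs(T,(105,120,60),(125,255,255));ys,xs=np.nonzero(L==L[248,389]);vx,vy,_,_=cv2.fitLine(np.c_[xs,ys].astype(np.float32),2,0,.01,.01).ravel()
a=plane(T,389.4-8*vx,248.4-8*vy,85);b=plane(T,389.4+8*vx,248.4+8*vy,85);print("roll axis yaw",np.degrees(np.arctan2(*(b-a)[1::-1])))
# arm ends (where arms' bar corners): crop a
for p in((632,140),(742,172),(605,228),(722,270)): print(plane(T,125+p[0]/2.6,190+p[1]/2.6,80))
m=(A[0]+B[0])/2;v=C[0]-m;print("front->col yaw",np.degrees(np.arctan2(v[1],v[0])),np.hypot(*v[:2]))
for n in((245,331),(403,222)):print("dish/pen",plane(T,*n,86 if n[1]>300 else 6))
```

```text
lid top/scene [454.7 -60.1  93. ] [462.  -56.8  93. ] (array([455.5, -61.7,  83.1]), [np.float64(1.0601560599973558), np.float64(1.0601560599974496)])
roll (array([545.3, -85.8,  94.5]), [np.float64(1.5060940064231438), np.float64(1.506094006423174)])
tips (array([533.8, 252.6, 268. ]), [np.float64(0.39537190207885725), np.float64(0.3953719020788414)]) (array([477.3, 278.3, 267.2]), [np.float64(0.48510457328825457), np.float64(0.48510457328822587)])
tips z277 [533.3 250.6 277. ] [476.7 276.7 277. ] [539.3 255.9 277. ] [484.5 281.  277. ]
cap (array([567.7, 383.1, 286.9]), [np.float64(0.8891193315445448), np.float64(0.8891193315444678)]) [565.8 379.8 300. ] [576.3 384.9 300. ]
bail yaw -15.839716707018967 94.1620247646779
roll axis yaw -105.88413477022
[554.5 -37.4  80. ]
[ 529.  -133.9   80. ]
[477.1 -15.6  80. ]
[ 443.3 -117.9   80. ]
front->col yaw 62.13402275880305 133.07421238136612
dish/pen [351.1 234.3  86. ]
dish/pen [ 615.5 -124.2    6. ]
```

```bash
cat >> h.py <<'E'
from scipy.spatial.transform import Rotation as Ro
def Rt(yawx,tilt=0):
    "tool down, tool x at yaw (deg); tilt>0 leans the tips toward tool +y"
    a=np.radians(yawx);x=np.array([np.cos(a),np.sin(a),0]);z=np.array([0,0,-1.])
    R=np.c_[x,np.cross(z,x),z]
    return R@Ro.from_euler('x',-tilt,degrees=True).as_matrix()
def go(o,p,R):
    "shares for TCP target p,R"
    R0=o["eef_rot"];s=R0.T@(np.array(p)-o["ee_pos"])/400;w=Ro.from_matrix(R0.T@R).as_rotvec(degrees=True)/45
    return s.round(4),w.round(4)
def gp(p,R):
    "TCP for grasp point p"
    return np.array(p)+19*R[:,2]
E
python3 - <<'E'
from h import *;from station import manip
o=manip.get_obs()
print(Rt(74,30).round(2).tolist());print(go(o,[530,-82,260],Rt(74)))
E
```

```text
[[0.28, 0.83, 0.48], [0.96, -0.24, -0.14], [0.0, 0.5, -0.87]]
(array([ 1.1448, -0.6767, -0.1725]), array([-9.000e-04, -6.000e-04, -1.143e+00]))
```

Emit:
move_arm(
  series=[
    [[0.9,-0.53,-0.15,0,0,-0.9,-0.3],[0.9,-0.53,-0.15,0,0,-0.9,-0.3],[0.9,-0.53,-0.15,0,0,-0.9,-0.3],[0.9,-0.53,-0.15,0,0,-0.9,-0.3],[0.9,-0.53,-0.15,0,0,-0.9,-0.3],[0.9,-0.53,-0.15,0,0,-0.9,-0.3],[0.9,-0.53,-0.15,0,0,-0.9,-0.3],[0.9,-0.53,-0.15,0,0,-0.9,-0.3],[0.9,-0.53,-0.15,0,0,-0.9,-0.3],[0.9,-0.53,-0.15,0,0,-0.9,-0.3],[0.9,-0.53,-0.15,0,0,-0.9,-0.3],[0.9,-0.53,-0.15,0,0,-0.9,-0.3]],
  ],
)

```text
t: 1.15
ee_pos: [463.1, -172.3, 251.2]
eef_rot: [[0.45, 0.893, 0.0], [0.893, -0.45, 0.0], [0.0, 0.0, -1.0]]
wrist_force: [-0.3, -0.1, -0.1]
width: 0.351
finger_force: 0.0
```

Run:
```python
from h import *;from station import manip
o=manip.get_obs()
print(o["t"],o["ee_pos"],o["wrist_force"],o["width"]);print(go(o,[530,-82,260],Rt(74)))
```

```text
1.15 [ 463.07964489 -172.30895451  251.17106967] [-0.28996133 -0.05936498 -0.11595433] 0.3507954260847815
(array([ 0.2769,  0.0479, -0.022 ]), array([ 2.000e-04, -1.000e-04, -2.384e-01]))
```

Emit:
move_arm(
  series=[
    [[0.1,0.02,-0.02,0,0,-0.12,-0.3],[0.2,0.04,-0.02,0,0,-0.24,-0.3],[0.277,0.048,-0.022,0,0,-0.238,-0.3],[0.277,0.048,-0.022,0,0,-0.238,-0.3],[0.277,0.048,-0.022,0,0,-0.238,-0.3]],
  ],
)

```text
t: 1.57
ee_pos: [529.2, -84.3, 259.3]
eef_rot: [[0.279, 0.96, -0.001], [0.96, -0.279, -0.0], [-0.0, -0.001, -1.0]]
wrist_force: [-0.2, -0.4, -0.9]
width: 0.352
finger_force: 0.0
```

Run:
```python
from h import *;from station import manip,viewer;import pickle
r=viewer.get_image("wrist");t=viewer.get_image("top");pickle.dump((r,t),open("d1.pkl","wb"))
o=manip.get_obs();print(o["t"],o["ee_pos"])
cv2.imwrite("pics/w1.png",r["img"][:,:,::-1])
for nm,lo,hi in(("yel",(20,120,90),(32,255,255)),("blue",(105,110,50),(125,255,255))):
    for a,c,b in blobs(r,lo,hi,100)[0]: print(nm,a,c.round(1),b)
```

```text
1.6667 [528.65135039 -85.31040973 259.52354337]
yel 6186 [251.1 210. ] [207 166  89  89]
yel 313 [340.8 316.6] [333 305  17  23]
yel 300 [296.3 335.5] [288 324  17  24]
yel 276 [351.1 337.9] [344 325  16  26]
yel 246 [329.  343.3] [322 334  16  18]
yel 173 [327.4 394.3] [321 387  15  15]
yel 553 [360.7 404.9] [343 387  34  41]
yel 130 [338.4 412.8] [332 407  14  12]
blue 2276 [616.   24.6] [594   0  46  56]
blue 444 [336.5 211.5] [331 193  12  38]
```

View pics/w1.png

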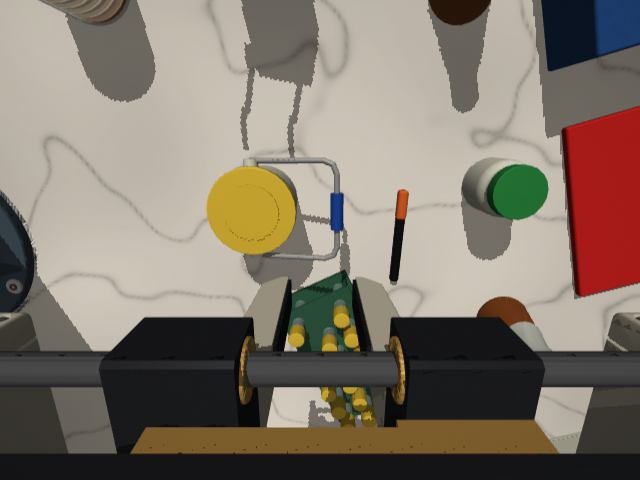

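The wrist view shows the lid at (251,210) and the roll vertical at (336.5,211.5). That means the tool yaw matches the roll, and the bail lies toward the right in the image.

Run:
```python
from h import *;import pickle
from station import manip
np.set_printoptions(precision=1,suppress=True)
W,T=pickle.load(open("d1.pkl","rb"))
b=blobs(T,(105,120,60),(125,255,255),15,(370,235,410,262))[0];print(b)
for z in(78,85,92):print(z,"W",plane(W,336.5,211.5,z),"T",plane(T,389.4,248.4,z))
print("tri",tri(ray(W,336.5,211.5),ray(T,389.4,248.4)))
print("lid",plane(W,251.1,210,94),plane(T,377.6,288.1,93))
_,L=blobs(W,(105,110,50),(125,255,255));ys,xs=np.nonzero(L==L[211,336]);print("roll ends",plane(W,xs[ys<196].mean(),193,85),plane(W,xs[ys>227].mean(),231,85))
o=manip.get_obs();R=Rt(74);p=np.array([545,-86.5,84]);print(go(o,gp(p,R)+[0,0,40],R),go(o,gp(p,R),R))
```

```text
[]
78 W [545.1 -88.6  78. ] T [545.6 -86.2  78. ]
85 W [545.2 -87.1  85. ] T [545.  -85.6  85. ]
92 W [545.4 -85.7  92. ] T [544.5 -84.9  92. ]
tri (array([544.9, -85.3,  92.2]), [np.float64(0.5644026013727939), np.float64(0.5644026013727993)])
lid [457.3 -58.   94. ] [454.7 -60.1  93. ]
roll ends [550.6 -67.3  85. ] [ 539.3 -108.7   85. ]
(array([0. , 0. , 0.4]), array([-0.,  0., -0.])) (array([0. , 0. , 0.5]), array([-0.,  0., -0.]))
```

Run:
```python
from h import *
from station import manip
o=manip.get_obs();R=Rt(74);p=np.array([545,-86,90]);print(o["ee_pos"],go(o,gp(p,R),R))
```

```text
[528.65135039 -85.31040973 259.52354337] (array([0.0101, 0.0401, 0.4713]), array([-0.0012,  0.0006, -0.0067]))
```

Emit:
move_arm(
  series=[
    [[0.01,0.04,0.06,0,0,0,-0.3],[0.01,0.04,0.15,0,0,0,-0.3],[0.01,0.04,0.24,0,0,0,-0.3],[0.01,0.04,0.31,0,0,0,-0.3],[0.01,0.04,0.33,0,0,0,-0.3],[0.01,0.04,0.33,0,0,0,-0.3],[0.01,0.04,0.33,0,0,0,-0.3]],
  ],
)

```text
t: 2.25
ee_pos: [546.3, -85.5, 129.2]
eef_rot: [[0.281, 0.96, 0.001], [0.96, -0.281, -0.0], [-0.0, 0.001, -1.0]]
wrist_force: [-0.0, -0.1, 0.1]
width: 0.353
finger_force: 0.0
```

Run:
```python
from h import *
from station import manip,viewer
r=viewer.get_image("wrist");o=manip.get_obs();R=Rt(74);p=np.array([545,-86,90]);print(o["ee_pos"],go(o,gp(p,R),R),o["wrist_force"],o["width"])
b=blobs(r,(105,110,50),(125,255,255),100)[0]
for x in b:
    print(x[0],x[1].round(1),x[2],plane(r,*x[1],90).round(1))
print(proj(r,o["ee_pos"]),proj(r,o["ee_pos"]-19*o["eef_rot"][:,2]))
```

```text
[546.75757892 -85.41157772 129.83720897] (array([-0.0027, -0.0042,  0.1471]), array([ 0.0033, -0.0001, -0.0062])) [0.67063356 0.6848193  1.16465744] 0.3503709491396799
1028 [320.2 253.8] [311 226  19  58] [545.  -86.6  90. ]
[322.27796118 272.43635729] [322.27489529 285.2770699 ]
```

Emit:
move_arm(
  series=[
    [[-0.003,-0.004,0.05,0,0,0,-0.3],[-0.003,-0.004,0.1,0,0,0,-0.3],[-0.003,-0.004,0.147,0,0,0,-0.3],[-0.003,-0.004,0.147,0,0,0,-0.3],[-0.003,-0.004,0.147,0,0,0,-1],[-0.003,-0.004,0.147,0,0,0,-1],[-0.003,-0.004,0.147,0,0,0,-1],[-0.003,-0.004,0.147,0,0,0,-1],[-0.003,-0.004,0.147,0,0,0,-1],[-0.003,-0.004,0.147,0,0,0,-1]],
  ],
)

```text
t: 3.13
ee_pos: [544.3, -85.3, 69.6]
eef_rot: [[0.279, 0.96, 0.001], [0.96, -0.279, -0.0], [0.0, 0.001, -1.0]]
wrist_force: [0.8, -0.8, -0.5]
width: 0.01
finger_force: 0.0
```

Run:
```python
from h import *
from station import manip
o=manip.get_obs();print(o["t"],o["ee_pos"],o["wrist_force"],o["width"]*93,o["finger_force"])
```

```text
3.1333 [544.29476794 -85.2642653   69.63968429] [ 0.78554111 -0.75174391 -0.4774886 ] 0.9152576903405454 0.03366461140103638
```

The fingers shut on nothing, so I'm looking before going further.

Run:
```python
from h import *
from station import manip,viewer
r=viewer.get_image("wrist");o=manip.get_obs()
s=viewer.get_image("scene")
a=cv2.resize(r["img"][60:460,120:520],(590,590));b=cv2.resize(s["img"][130:290,220:380],(590,590),interpolation=2)
cv2.imwrite("pics/c.png",np.hstack([cv2.resize(a,(400,400)),cv2.resize(b,(400,400))])[:,:,::-1])
for x in blobs(r,(105,110,50),(125,255,255),40)[0]: print(x[0],x[1],x[2])
print(proj(r,o["ee_pos"]))
```

```text
736 [323.62092391 268.85326087] [312 250  25  74]
[321.30173168 272.32455879]
```

View pics/c.png

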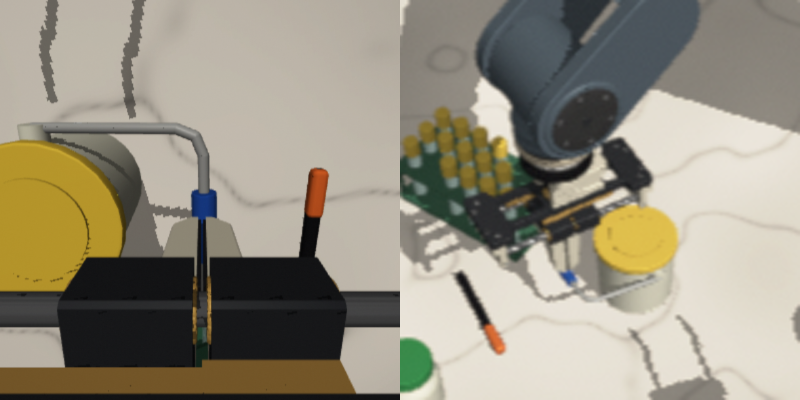

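Run:
```python
from h import *
from station import manip,viewer
r=viewer.get_image("wrist");s=viewer.get_image("scene");o=manip.get_obs();x=o["eef_rot"][:,0]
m=cv2.inRange(cv2.cvtColor(r["img"],cv2.COLOR_RGB2HSV),(105,110,50),(125,255,255));ys,xs=np.nonzero(m)
for v in range(248,300,6): print(v,xs[ys==v].min() if (ys==v).any() else 0,xs[ys==v].max() if (ys==v).any() else 0)
c=np.array([545,-86.3,0]);
for e in(18,20,22):
    oo,d=ray(r,323.6,250);t=((c-oo)@x+e)/(d@x);print(e,(oo+d*t).round(1))
for b in blobs(s,(105,110,50),(125,255,255),10,(260,220,310,270))[0]: print(b, tri(ray(s,*b[1]),ray(r,323.6,258)))
print(o["ee_pos"],o["wrist_force"])
```

```text
248 0 0
254 312 336
260 312 336
266 312 336
272 312 336
278 319 324
284 0 0
290 0 0
296 0 0
18 [550.  -69.   77.4]
20 [550.5 -67.1  83.5]
22 [551.1 -65.2  89.5]
(np.int32(16), array([287.0625, 240.125 ]), array([285, 238,   5,   5], dtype=int32)) (array([551.29109911, -70.01340428,  94.07231621]), [np.float64(2.2126393866263627), np.float64(2.2126393866263956)])
[544.01125984 -85.22828448  69.15060495] [-0.21075669  0.05868596  0.02618305]
```

Emit:
move_arm(
  series=[
    [[0,0,0,0,0,0,-0.3],[0,0,0,0,0,0,-0.3],[0,0,0,0,0,0,-0.3],[0,0,0,0,0,0,-0.3]],
  ],
)

```text
t: 3.67
ee_pos: [544.0, -85.2, 69.1]
eef_rot: [[0.279, 0.96, -0.0], [0.96, -0.279, 0.0], [-0.0, -0.0, -1.0]]
wrist_force: [0.5, 0.4, -0.2]
width: 0.241
finger_force: 0.0
```

Run:
```python
from h import *
from station import manip,viewer
r=viewer.get_image("wrist");o=manip.get_obs();x=o["eef_rot"][:,0]
print(o["t"],o["ee_pos"],o["width"],o["wrist_force"])
for b in blobs(r,(105,110,50),(125,255,255),40)[0]: print(b)
for b in blobs(r,(20,120,90),(32,255,255),2000)[0]: print(b,plane(r,*b[1],94))
c=np.array([545,-86.3,0])
for z in(60,70,80,90): print(z,[proj(r,c+[0,0,z]+e*x).round(0).tolist() for e in(20,7.5,-20)])
cv2.imwrite("pics/w2.png",r["img"][:,:,::-1])
```

```text
3.7167 [544.0548445  -85.22957436  69.10097051] 0.28531836985311976 [-0.70235887 -0.37644446  0.07625464]
(np.int32(1680), array([324.55416667, 286.11666667]), array([312, 250,  25,  74], dtype=int32))
(np.int32(19285), array([149.36183562, 270.91724138]), array([ 65, 200, 178, 151], dtype=int32)) [458.56194006 -48.94880325  94.        ]
60 [[324.0, 238.0], [323.0, 257.0], [323.0, 297.0]]
70 [[324.0, 243.0], [324.0, 263.0], [323.0, 304.0]]
80 [[324.0, 248.0], [324.0, 269.0], [324.0, 311.0]]
90 [[324.0, 254.0], [324.0, 275.0], [324.0, 320.0]]
```

View pics/w2.png

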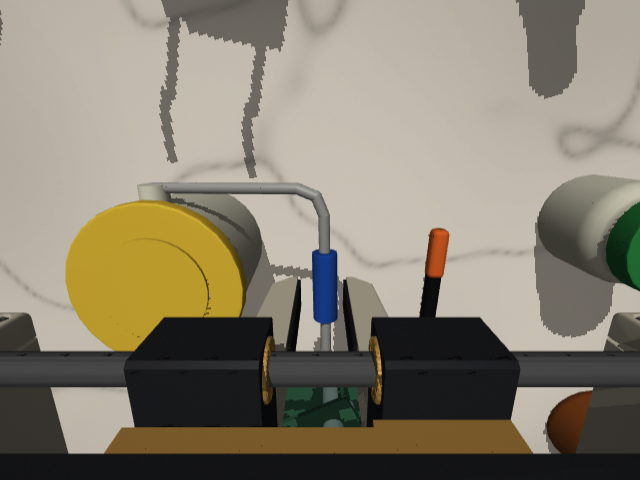

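The roll sits between the fingers in plan, but the fingertips (row ~279) appear at about the roll's top, so they closed over it. I'll go down 22 mm and close again.

Emit:
move_arm(
  series=[
    [[0,0,0.02,0,0,0,-0.3],[0,0,0.04,0,0,0,-0.3],[0,0,0.055,0,0,0,-0.3],[0,0,0.055,0,0,0,-0.3],[0,0,0.055,0,0,0,-1],[0,0,0.055,0,0,0,-1],[0,0,0.055,0,0,0,-1],[0,0,0.055,0,0,0,-1],[0,0,0.055,0,0,0,-1]],
  ],
)

```text
t: 4.47
ee_pos: [544.6, -85.4, 47.5]
eef_rot: [[0.279, 0.96, 0.001], [0.96, -0.279, -0.0], [-0.0, 0.001, -1.0]]
wrist_force: [2.2, -1.1, -0.4]
width: 0.142
finger_force: 30.0
```

Run:
```python
from h import *
from station import manip,viewer
r=viewer.get_image("wrist");o=manip.get_obs()
print(o["t"],o["ee_pos"],o["width"]*93,o["wrist_force"],o["finger_force"])
for b in blobs(r,(105,110,50),(125,255,255),40)[0]: print(b)
```

```text
4.5167 [544.59228923 -85.39144004  47.49029103] 13.117147433296816 [ 2.98041787 -0.88262049  1.04738919] 29.986282289028168
(np.int32(2100), array([321.4552381 , 304.67428571]), array([307, 263,  29,  84], dtype=int32))
```

Run:
```python
from h import *
from station import manip,viewer
r=viewer.get_image("wrist");t=viewer.get_image("top");s=viewer.get_image("scene");o=manip.get_obs();R=o["eef_rot"]
c=o["ee_pos"]
for h in(19,25,30,35,40,45):
    q=c-h*R[:,2];print(h,q[2].round(1),[proj(r,q+e*R[:,0]+w*R[:,2]).round(1)[1] for e,w in((20,7),(-20,-7))])
for n,i,roi in(("t",t,(340,255,420,325)),("s",s,(280,200,350,270))):
    b=max(blobs(i,(20,120,90),(32,255,255),100,roi)[0],key=lambda x:x[0]);print(n,b,plane(i,*b[1],93))
print(o["wrist_force"],o["torque"])
```

```text
19 66.4 [np.float64(247.4), np.float64(323.3)]
25 72.4 [np.float64(250.8), np.float64(329.1)]
30 77.4 [np.float64(253.7), np.float64(334.2)]
35 82.4 [np.float64(256.9), np.float64(339.6)]
40 87.4 [np.float64(260.2), np.float64(345.3)]
45 92.4 [np.float64(263.7), np.float64(351.3)]Traceback (most recent call last):
  File "<stdin>", line 8, in <module>
ValueError: max() iterable argument is empty
```

The roll is held (width 13 mm). Now I'll swing the bail the first half.

Emit:
move_arm(
  series=[
    [[0,-0.002,-0.018,0,0,0,-1],[0,-0.0075,-0.036,0,0,0,-1],[0,-0.014,-0.054,0,0,0,-1],[0,-0.022,-0.071,0,0,0,-1],[0,-0.031,-0.0875,0,0,0,-1],[0,-0.041,-0.103,0,0,0,-1],[0,-0.053,-0.118,0,0,0,-1],[0,-0.065,-0.132,0,0,0,-1],[0,-0.065,-0.132,0,0,0,-1],[0,-0.065,-0.132,0,0,0,-1]],
  ],
)

```text
t: 5.5
ee_pos: [518.8, -77.9, 100.1]
eef_rot: [[0.279, 0.96, 0.0], [0.96, -0.279, -0.0], [-0.0, 0.0, -1.0]]
wrist_force: [-0.8, -0.4, 0.1]
width: 0.146
finger_force: 30.0
```

Run:
```python
from h import *
from station import manip,viewer
r=viewer.get_image("wrist");t=viewer.get_image("top");o=manip.get_obs()
print(o["t"],o["ee_pos"],o["width"]*93,o["wrist_force"],o["torque"])
for b in blobs(r,(20,120,90),(32,255,255),1500)[0]: print("W",b,plane(r,*b[1],94))
for b in blobs(t,(20,120,90),(32,255,255),300)[0]: print("T",b,plane(t,*b[1],93))
cv2.imwrite("pics/w3.png",np.hstack([cv2.resize(r["img"],(400,300)),t["img"][180:480,200:600]])[:,:,::-1])
```

```text
5.6 [519.11505851 -78.01090934  99.78547335] 13.091993893319112 [ 0.14557808 -0.76691361  0.23558997] [-0.23938552  0.00910947  0.08048043]
W (np.int32(15522), array([214.2481639 , 257.60179101]), array([140, 191, 153, 132], dtype=int32)) [456.36906648 -51.93891411  94.        ]
```

View pics/w3.png

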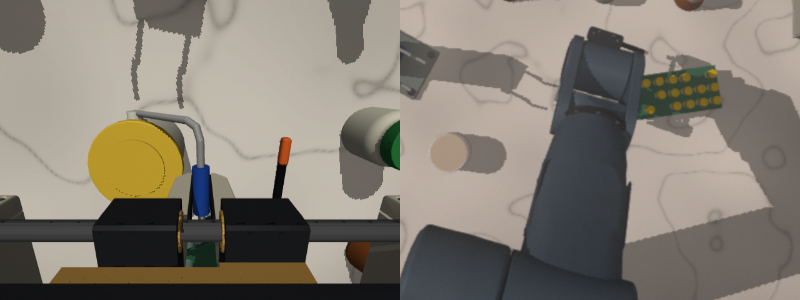

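The wrist picture shows the bail at about 45° with the roll held at (201,190) and the pail standing still. The forces are small, so I'll go on to upright.

Emit:
move_arm(
  series=[
    [[0,-0.018,-0.017,0,0,0,-1],[0,-0.0385,-0.032,0,0,0,-1],[0,-0.06,-0.0445,0,0,0,-1],[0,-0.083,-0.055,0,0,0,-1],[0,-0.107,-0.0625,0,0,0,-1],[0,-0.132,-0.068,0,0,0,-1],[0,-0.155,-0.0705,0,0,0,-1],[0,-0.169,-0.071,0,0,0,-1],[0,-0.169,-0.071,0,0,0,-1],[0,-0.169,-0.071,0,0,0,-1],[0,-0.169,-0.071,0,0,0,-1]],
  ],
)

```text
t: 6.52
ee_pos: [454.4, -59.1, 128.3]
eef_rot: [[0.28, 0.96, -0.0], [0.96, -0.28, 0.0], [0.0, -0.0, -1.0]]
wrist_force: [-0.7, 0.4, -3.4]
width: 0.141
finger_force: 30.0
```

Run:
```python
from h import *
from station import manip,viewer
r=viewer.get_image("wrist");o=manip.get_obs()
print(o["t"],o["ee_pos"],o["width"]*93,o["wrist_force"],o["torque"])
for b in blobs(r,(20,120,90),(32,255,255),1500)[0]: print("W",b,plane(r,*b[1],94))
for b in blobs(r,(105,110,50),(125,255,255),100)[0]: print("roll",b)
cv2.imwrite("pics/w4.png",r["img"][:,:,::-1])
```

```text
6.5667 [454.4688364  -59.12089428 128.2108645 ] 13.118933917416735 [-0.4368694  -0.07474829 -3.04009757] [-0.03431205 -0.00865047 -0.06571041]
W (np.int32(4761), array([286.85990338, 238.10291955]), array([255, 184,  61, 112], dtype=int32)) [434.37567793 -40.80737212  94.        ]
W (np.int32(5018), array([356.27859705, 237.78856118]), array([327, 184,  63, 112], dtype=int32)) [481.23868858 -54.19500088  94.        ]
roll (np.int32(2075), array([321.46168675, 304.89349398]), array([308, 263,  28,  84], dtype=int32))
```

Force is a light 3 N pull and the bail is upright. I'll ease off slightly, hold briefly so the step counts, then lift gently.

Emit:
move_arm(
  series=[
    [[0,0,0.003,0,0,0,-1],[0,0,0.003,0,0,0,-1],[0,0,0.003,0,0,0,-1],[0,0,0.003,0,0,0,-1],[0,0,-0.003,0,0,0,-1],[0,0,-0.01,0,0,0,-1],[0,0,-0.02,0,0,0,-1],[0,0,-0.035,0,0,0,-1],[0,0,-0.055,0,0,0,-1],[0,0,-0.075,0,0,0,-1],[0,0,-0.09,0,0,0,-1],[0,0,-0.1,0,0,0,-1]],
  ],
)

```text
t: 7.57
ee_pos: [454.6, -59.1, 169.5]
eef_rot: [[0.279, 0.96, 0.001], [0.96, -0.279, -0.0], [0.0, 0.001, -1.0]]
wrist_force: [-0.4, 0.1, -5.4]
width: 0.142
finger_force: 30.0
```

Emit:
move_arm(
  series=[
    [[0,0,-0.005,0,0,0,-1],[0,0,-0.02,0,0,0,-1],[0,0,-0.045,0,0,0,-1],[0,0,-0.075,0,0,0,-1],[0,0,-0.11,0,0,0,-1],[0,0,-0.145,0,0,0,-1],[0,0,-0.18,0,0,0,-1],[0,0,-0.205,0,0,0,-1],[0,0,-0.225,0,0,0,-1],[0,0,-0.235,0,0,0,-1],[0,0,-0.24,0,0,0,-1],[0,0,-0.24,0,0,0,-1]],
  ],
)

```text
t: 8.57
ee_pos: [454.1, -59.1, 264.3]
eef_rot: [[0.279, 0.96, -0.0], [0.96, -0.279, 0.0], [-0.0, -0.0, -1.0]]
wrist_force: [-0.4, -0.8, -4.2]
width: 0.14
finger_force: 30.0
```

Run:
```python
from h import *
from station import manip
o=manip.get_obs();print(o["t"],o["ee_pos"],o["width"],o["wrist_force"],o["torque"])
a=np.radians(63.2);d=np.array([np.cos(a),np.sin(a),0]);seat=np.array([513,278,260.])
for f,yaw,tilt,back in((.5,114,12,120),(1,153.2,25,120)):
    R=Rt(yaw,tilt);tgt=seat-back*d;tgt[2]=306
    cur=np.array([454.5,-59.1,o["ee_pos"][2]+42]);p=cur+(tgt-cur)*f
    print(p,go(o,p+42*R[:,2],R))
```

```text
8.5667 [454.12149691 -59.06152227 264.29665397] 0.13992206460783538 [-0.37069299 -0.78750251 -4.17161454] [-0.05709337 -0.04452854  0.00179109]
[456.69734756  55.89485089 306.14832698] (array([ 0.2918, -0.0575, -0.0019]), array([-0.2559,  0.0935, -0.8907]))
[458.89469512 170.88970179 306.        ] (array([ 0.5989, -0.1411, -0.0091]), array([-0.4634,  0.3844, -1.7352]))
```

Emit:
move_arm(
  series=[
    [[0.006,-0.001,0,-0.005,0.002,-0.018,-1],[0.018,-0.0035,0,-0.015,0.006,-0.053,-1],[0.038,-0.0075,0,-0.033,0.012,-0.116,-1],[0.064,-0.013,0,-0.056,0.021,-0.196,-1],[0.093,-0.018,0,-0.082,0.03,-0.285,-1],[0.126,-0.025,0,-0.11,0.04,-0.383,-1],[0.158,-0.031,-0.001,-0.138,0.051,-0.481,-1],[0.19,-0.037,-0.001,-0.166,0.061,-0.579,-1],[0.222,-0.044,-0.001,-0.195,0.071,-0.676,-1],[0.251,-0.049,-0.002,-0.22,0.081,-0.765,-1],[0.275,-0.054,-0.002,-0.24,0.088,-0.837,-1],[0.292,-0.0575,-0.002,-0.256,0.0935,-0.89,-1]],
  ],
)

```text
t: 9.57
ee_pos: [464.2, 60.6, 264.7]
eef_rot: [[-0.411, 0.892, 0.19], [0.912, 0.402, 0.086], [-0.0, 0.208, -0.978]]
wrist_force: [0.2, 0.6, -3.9]
width: 0.142
finger_force: 30.0
```

Run:
```python
from h import *
from station import manip
o=manip.get_obs();print(o["t"],o["ee_pos"],o["ee_pos"]-42*o["eef_rot"][:,2],o["width"],o["wrist_force"])
a=np.radians(63.2);d=np.array([np.cos(a),np.sin(a),0]);seat=np.array([513,278,306.])
R=Rt(153.2,25);p=seat-120*d;print(go(o,p+42*R[:,2],R))
```

```text
9.5667 [464.21984495  60.63911919 264.66854331] [456.2343565   57.04723843 305.74567036] 0.14220670713352368 [ 0.17027029  0.60617267 -3.88934229]
(array([0.2846, 0.1344, 0.0202]), array([-0.277 ,  0.2755, -0.8219]))
```

Emit:
move_arm(
  series=[
    [[0.006,0.003,0,-0.006,0.006,-0.016,-1],[0.017,0.008,0.001,-0.017,0.017,-0.049,-1],[0.037,0.017,0.003,-0.036,0.036,-0.107,-1],[0.063,0.03,0.004,-0.061,0.061,-0.181,-1],[0.091,0.043,0.006,-0.089,0.088,-0.263,-1],[0.122,0.058,0.009,-0.119,0.118,-0.353,-1],[0.154,0.073,0.011,-0.15,0.149,-0.444,-1],[0.185,0.087,0.013,-0.18,0.179,-0.534,-1],[0.216,0.102,0.015,-0.21,0.209,-0.625,-1],[0.245,0.116,0.017,-0.238,0.237,-0.707,-1],[0.268,0.126,0.019,-0.26,0.259,-0.773,-1],[0.285,0.134,0.02,-0.277,0.2755,-0.822,-1]],
  ],
)

```text
t: 10.57
ee_pos: [467.5, 186.2, 268.0]
eef_rot: [[-0.892, 0.41, 0.191], [0.453, 0.808, 0.377], [0.0, 0.423, -0.906]]
wrist_force: [0.2, -0.2, -4.4]
width: 0.14
finger_force: 30.0
```

Run:
```python
from h import *
from station import manip,viewer;import pickle
r=viewer.get_image("wrist");s=viewer.get_image("scene");t=viewer.get_image("top");pickle.dump((r,s,t),open("d2.pkl","wb"))
o=manip.get_obs();print(o["t"],o["ee_pos"],o["ee_pos"]-42*o["eef_rot"][:,2],o["eef_rot"].round(3).tolist(),o["wrist_force"])
a=cv2.resize(r["img"],(400,300));b=cv2.resize(s["img"][150:390,270:530],None,fx=1.25,fy=1.25);b=cv2.resize(s["img"][150:390,240:560],(400,300))
c=cv2.resize(t["img"][170:320,100:300],(400,300))
z=np.zeros_like(a);cv2.imwrite("pics/m.png",np.vstack([np.hstack([a,b]),np.hstack([c,z])])[:,:,::-1])
```

```text
10.7167 [467.66039449 185.51313993 268.03554396] [459.61904012 169.74207205 306.12241884] [[-0.89, 0.414, 0.191], [0.456, 0.807, 0.376], [0.001, 0.421, -0.907]] [-0.14363451 -0.01646789 -4.61268637]
```

View pics/m.png

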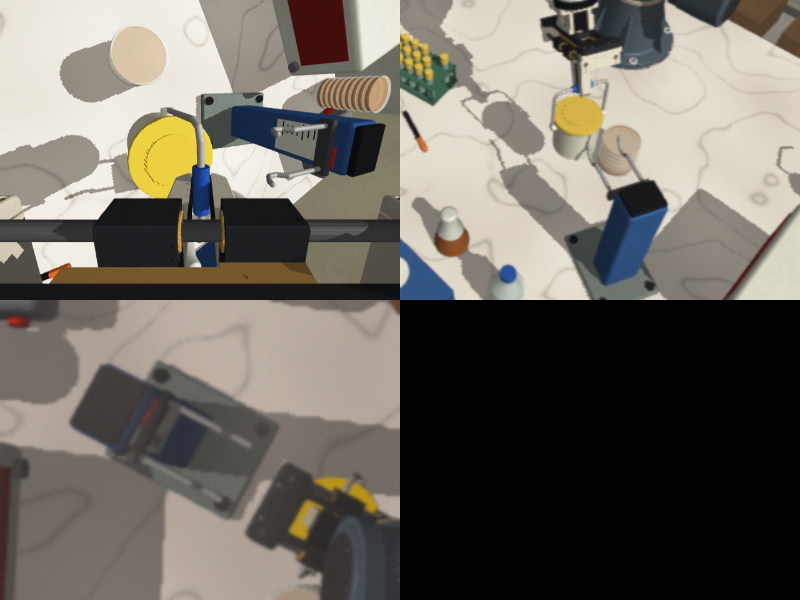

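The wrist view (scaled) shows the prongs with tips near (275,131) and (270,180) and back ends near (315,125) and (318,170). The pail hangs straight under the roll at (201,190).

Run:
```python
from h import *;import pickle
np.set_printoptions(precision=1,suppress=True)
r,s,t=pickle.load(open("d2.pkl","rb"))
g=lambda p:np.array(p)*1.6
for n,p,z in(("tipU",(275,131),274),("backU",(312,125.5),260.5),("tipL",(269,180),274),("backL",(316,171),260.5)):print(n,plane(r,*g(p),z))
# capsule cap corners (black top) z=300
for p in((383,124),(362,176)):print("cap edge",plane(r,*g(p),300))
# top view, this crop x2: tips & backs
h=lambda p:(100+p[0]/2,170+p[1]/2)
for n,p,z in(("tipA",(250,443),274),("backA",(178,405),260.5),("tipB",(232,514) ,274),("backB",(135,456),260.5)):print("T",n,plane(t,*h(p),z))
# bright thin ridge in wrist
gray=cv2.cvtColor(r["img"],cv2.COLOR_RGB2GRAY)
for u in range(436,512,8): print(u,"U",gray[186:222:2,u].tolist())
for u in range(430,516,8): print(u,"L",gray[256:304:3,u].tolist())
```

```text
tipU [476.6 277.4 274. ]
backU [512.2 343.6 260.5]
tipL [526.9 249.9 274. ]
backL [581.7 333.4 260.5]
cap edge [546.1 415.4 300. ]
cap edge [597.3 366.7 300. ]
T tipA [248.5 240.  274. ]
T backA [280.5 313.8 260.5]
T tipB [181.5 254.6 274. ]
T backB [230.8 353.3 260.5]
436 U [37, 38, 38, 39, 37, 38, 38, 38, 39, 77, 67, 70, 70, 65, 60, 53, 39, 38]
444 U [37, 38, 98, 112, 113, 114, 114, 114, 115, 167, 206, 182, 119, 130, 120, 114, 97, 107]
452 U [39, 38, 48, 115, 115, 99, 86, 60, 94, 121, 114, 94, 81, 32, 48, 103, 115, 115]
460 U [38, 39, 38, 75, 116, 116, 115, 40, 62, 120, 115, 98, 85, 85, 114, 114, 114, 115]
468 U [39, 37, 39, 36, 97, 115, 115, 115, 26, 119, 116, 103, 88, 81, 114, 115, 114, 114]
476 U [39, 39, 38, 37, 38, 114, 115, 114, 124, 171, 203, 173, 133, 52, 84, 104, 117, 118]
484 U [43, 40, 39, 39, 37, 76, 117, 115, 149, 187, 192, 157, 73, 14, 12, 26, 49, 84]
492 U [46, 39, 39, 39, 38, 39, 97, 124, 168, 199, 173, 131, 117, 88, 72, 38, 18, 16]
500 U [47, 43, 38, 38, 39, 38, 38, 135, 182, 190, 156, 116, 117, 117, 116, 116, 114, 114]
508 U [47, 46, 40, 38, 38, 38, 77, 167, 195, 
[... 263 characters left out ...]
0, 234, 233, 232, 233, 232, 231]
454 L [142, 142, 141, 143, 141, 141, 148, 113, 118, 92, 234, 234, 233, 233, 233, 232]
462 L [142, 142, 142, 142, 142, 142, 142, 115, 154, 137, 133, 213, 235, 234, 235, 234]
470 L [141, 142, 142, 142, 142, 142, 121, 161, 203, 135, 236, 236, 235, 233, 227, 235]
478 L [117, 142, 144, 143, 143, 143, 137, 214, 162, 236, 236, 232, 221, 235, 236, 236]
486 L [36, 45, 49, 50, 50, 94, 178, 177, 220, 227, 208, 228, 234, 235, 236, 236]
494 L [37, 36, 47, 51, 53, 156, 200, 168, 233, 230, 220, 211, 228, 234, 234, 235]
502 L [33, 30, 31, 31, 80, 197, 164, 51, 160, 234, 234, 234, 234, 234, 150, 122]
510 L [31, 30, 31, 31, 96, 95, 42, 32, 50, 83, 233, 234, 124, 123, 124, 124]
```

Run:
```python
from h import *;import pickle
np.set_printoptions(precision=1,suppress=True)
r,s,t=pickle.load(open("d2.pkl","rb"))
P=lambda u,v,z:plane(r,u,v,z)[:2]
U=[P(478,205.5,260.5),P(492,204.3,260.5),P(506,202.3,260.5)];L=[P(478,277.5,260.5),P(490,274.7,260.5),P(500,272,260.5)]
print("U",U,"L",L)
for a in(U,L):
    v=a[2]-a[0];print("yaw",np.degrees(np.arctan2(v[1],v[0])))
u,l=P(458,208.5,253.5),P(453,280.5,253.5);print("trough",u,l,(u+l)/2,np.hypot(*(u-l)))
h=lambda p:(100+p[0]/2,170+(p[1]-300)/2)
Q={n:plane(t,*h(p),z) for n,p,z in(("tipA",(250,443),274),("backA",(178,405),260.5),("tipB",(232,514) ,274),("backB",(135,456),260.5))};print(Q)
for a in "AB":
    v=Q["back"+a]-Q["tip"+a];print(np.degrees(np.arctan2(v[1],v[0])))
n=np.array([-np.sin(np.radians(63.5)),np.cos(np.radians(63.5))]);d=np.array([n[1],-n[0]])
for nm,a,b in(("wrist",np.mean(U,0),np.mean(L,0)),("wr trough",u,l),("top tips",Q["tipA"][:2],Q["tipB"][:2]),("topback",Q["backA"][:2],Q["backB"][:2])):
    print(nm,"n",a@n,b@n,(a@n+b@n)/2,"d",a@d,b@d)
print("est seat n",np.array([513,278])@n,np.array([513,278])@d,"roll n",np.array([459.6,169.7])@n)
```

```text
U [array([503.4, 321.9]), array([510.7, 335.7]), array([517.7, 350.2])] L [array([564. , 303.8]), array([570.4, 316.6]), array([575.7, 327.8])]
yaw 63.22287369919553
yaw 63.950139800384775
trough [499.7 309. ] [556.1 284.6] [527.9 296.8] 61.47404973539344
{'tipA': array([535.9, 251.2, 274. ]), 'backA': array([572.8, 326.4, 260.5]), 'tipB': array([466.5, 266. , 274. ]), 'backB': array([521.3, 366.6, 260.5])}
63.84620545730058
61.42077918893673
wrist n -307.0520173504635 -369.0994309967844 -338.07572417362394 d 528.4721796607719 537.2106071075741
wr trough n -309.2780120204042 -370.6627785122384 -339.9703952663213 d 499.5295305087707 502.841513843967
top tips n -367.47551934908125 -298.75938107199363 -333.1174502105374 d 463.92946937191687 446.1800904894147
topback n -366.96930433879453 -302.91745888836783 -334.9433816135812 d 547.7052447559779 560.7113220925369
est seat n -335.058335457312 477.6912306506949 roll n -335.59206370755624
```

Run:
```python
from h import *;import pickle
np.set_printoptions(precision=1,suppress=True)
r,s,t=pickle.load(open("d2.pkl","rb"))
a=np.radians(63.5);d=np.array([np.cos(a),np.sin(a)]);n=np.array([-d[1],d[0]])
for side in(30,-30):
  for nm,D,z in(("tip",461,273),("riser",467,258),("trough",477,253.5),("lev",487,258),("lev2",500,260.5),("back",540,260.5)):
    q=np.r_[d*D+n*(-335.5+side),z];print(side,nm,q,"W",proj(r,q),"S",proj(s,q),"T",proj(t,q))
roll=np.array([459.6,169.7,306.1]);print("roll W",proj(r,roll),[ (b[0],b[1],b[2]) for b in blobs(r,(105,110,50),(125,255,255),100,(300,250,345,360))[0]])
v=cv2.resize(r["img"][180:310,400:540],None,fx=5,fy=4.5,interpolation=2)
cv2.imwrite("pics/z.png",v[:,:,::-1])
```

```text
30 tip [479.1 276.3 273. ] W [438.7 213.3] S [415.2 258. ] T [211.1 270.4]
30 riser [481.8 281.6 258. ] W [430.  208.5] S [415.3 264. ] T [210.  269.2]
30 trough [486.2 290.6 253.5] W [436.2 206.3] S [417.  268.6] T [206.1 266.9]
30 lev [490.7 299.5 258. ] W [450.8 206.1] S [419.4 270.9] T [201.1 264.4]
30 lev2 [496.5 311.2 260.5] W [466.1 205.2] S [422.3 274.9] T [195.1 261.3]
30 back [514.3 347.  260.5] W [502.5 200.9] S [430.9 289.5] T [177.3 251.8]
-30 tip [532.8 249.5 273. ] W [431.1 293.8] S [390.8 265.3] T [225.9 243.1]
-30 riser [535.5 254.8 258. ] W [423.5 284.6] S [391.  271.3] T [224.7 242.4]
-30 trough [539.9 263.8 253.5] W [429.5 280.2] S [392.7 275.9] T [220.7 240.2]
-30 lev [544.4 272.7 258. ] W [443.1 280.1] S [394.9 278.4] T [215.8 237.6]
-30 lev2 [550.2 284.4 260.5] W [457.6 278.4] S [397.6 282.5] T [209.8 234.4]
-30 back [568.  320.2 260.5] W [492.3 270.2] S [405.8 297.4] T [192. 225.]
roll W [320.7 305.5] [(np.int32(2106), array([321.6, 304.8]), array([308, 263,  28,  84], dtype=int32))]
```

View pics/z.png

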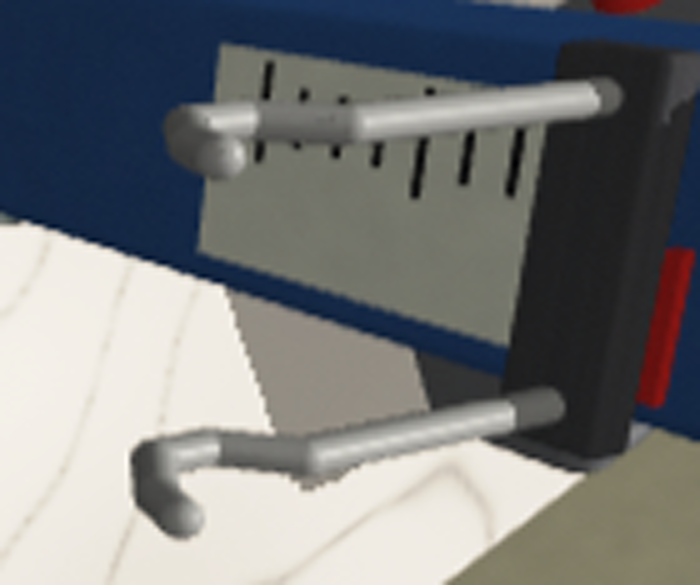

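The prong tips are seen at wrist px (444,215) and (437,295). That puts the seat line 1–2 mm to one side of the current roll line and about 123 mm ahead. I'll compute the approach.

```bash
cat >> h.py <<'E'
_a=np.radians(63.5);D=np.array([np.cos(_a),np.sin(_a),0]);N=np.array([-D[1],D[0],0])
def dnz(d,n,z): return D*d+N*n+[0,0,z]
def roll(o): 
    q=o["ee_pos"]-42*o["eef_rot"][:,2];return np.array([q@D,q@N,q[2]]).round(1)
E
python3 - <<'E'
from h import *
from station import manip
o=manip.get_obs();print(o["t"],roll(o));R=Rt(153.5,25)
for d in(420,480):print(go(o,dnz(d,-336.8,303)+42*R[:,2],R))
E
```

```text
10.7167 [ 357.  -335.6  306.1]
(array([-0.0009,  0.1397,  0.0735]), array([-0.0016,  0.0048, -0.0133]))
(array([0.0008, 0.2757, 0.1367]), array([-0.0016,  0.0048, -0.0133]))
```

Emit:
move_arm(
  series=[
    [[0,0.003,0.001,0,0,-0.013,-1],[0,0.009,0.004,0,0,-0.013,-1],[-0.001,0.018,0.009,0,0,-0.013,-1],[-0.001,0.03,0.015,0,0,-0.013,-1],[-0.001,0.043,0.022,0,0,-0.013,-1],[-0.001,0.057,0.03,0,0,-0.013,-1],[-0.001,0.072,0.038,0,0,-0.013,-1],[-0.001,0.087,0.046,0,0,-0.013,-1],[-0.001,0.101,0.053,0,0,-0.013,-1],[-0.001,0.115,0.06,0,0,-0.013,-1],[-0.001,0.128,0.067,0,0,-0.013,-1],[-0.001,0.14,0.0735,0,0,-0.013,-1]],
  ],
)

```text
t: 11.72
ee_pos: [497.2, 242.3, 265.4]
eef_rot: [[-0.894, 0.404, 0.192], [0.447, 0.812, 0.376], [-0.004, 0.422, -0.906]]
wrist_force: [-0.3, -1.4, -5.6]
width: 0.146
finger_force: 30.0
```

Emit:
move_arm(
  series=[
    [[0,0.012,0.0055,0,0,0,-1],[0,0.024,0.011,0,0,0,-1],[0,0.036,0.0165,0,0,0,-1],[0.0,0.047,0.022,0,0,0,-1],[0,0.057,0.0265,0,0,0,-1],[0,0.066,0.031,0,0,0,-1],[0,0.074,0.0345,0,0,0,-1],[0,0.08,0.037,0,0,0,-1],[0,0.085,0.0395,0,0,0,-1],[0,0.088,0.041,0,0,0,-1],[0,0.09,0.042,0,0,0,-1],[0,0.09,0.042,0,0,0,-1]],
  ],
)

```text
t: 12.72
ee_pos: [514.8, 277.3, 265.4]
eef_rot: [[-0.894, 0.404, 0.192], [0.447, 0.812, 0.376], [-0.004, 0.422, -0.906]]
wrist_force: [1.0, 0.7, -4.8]
width: 0.14
finger_force: 30.0
```

Run:
```python
from h import *
from station import manip,viewer;import pickle
r=viewer.get_image("wrist");o=manip.get_obs();print(o["t"],roll(o),o["wrist_force"],o["torque"],o["width"]);pickle.dump((r,o),open("d3.pkl","wb"))
R=o["eef_rot"];b=blobs(r,(105,110,50),(125,255,255),100,(300,240,345,360))[0];print(b)
q=o["ee_pos"]-42*R[:,2];print("roll",proj(r,q))
for n in(-306.8,-366.8):
  for nm,d,z in(("tip",463,273),("trough",480,253.5),("l1",495,260.5),("l2",515,260.5),("l3",535,260.5)):print(n,nm,proj(r,dnz(d,n,z)).round(0))
hsv=cv2.cvtColor(r["img"],cv2.COLOR_RGB2HSV);print(r["img"].shape)
```

```text
12.7667 [ 460.  -336.8  303.5] [-0.89632186  0.3197085  -3.92876103] [-0.43994946  0.07813338  0.0079563 ] 0.14128969463005112
[(np.int32(2099), array([321.52405908, 304.61505479]), array([308, 263,  28,  84], dtype=int32))]
roll [321.42764558 304.64683371]
-306.8 tip [303. 231.]
-306.8 trough [317. 220.]
-306.8 l1 [343. 220.]
-306.8 l2 [370. 217.]
-306.8 l3 [396. 215.]
-366.8 tip [305. 327.]
-366.8 trough [317. 307.]
-366.8 l1 [342. 307.]
-366.8 l2 [367. 301.]
-366.8 l3 [390. 296.]
(480, 640, 3)
```

Run:
```python
from h import *;import pickle
r,o=pickle.load(open("d3.pkl","rb"));g=cv2.cvtColor(r["img"],cv2.COLOR_RGB2GRAY)
for u in(352,368,384,400): print(u,"U 200+2i",g[200:244:2,u].tolist())
for u in(360,372,384,396): print(u,"L 280+2i",g[280:320:2,u].tolist())
print("tip row 231:",[(u,int(g[231,u])) for u in range(284,332,3)]);print("row 236:",[int(g[236,u]) for u in range(284,332,3)])
```

```text
352 U 200+2i [40, 40, 40, 40, 39, 41, 40, 45, 131, 148, 154, 134, 113, 63, 39, 39, 39, 39, 38, 37, 39, 39]
368 U 200+2i [122, 123, 123, 123, 122, 123, 122, 143, 182, 211, 187, 158, 111, 120, 119, 120, 120, 122, 122, 122, 122, 121]
384 U 200+2i [52, 122, 123, 123, 121, 76, 126, 180, 214, 192, 161, 76, 18, 112, 120, 120, 118, 120, 120, 121, 121, 122]
400 U 200+2i [40, 41, 40, 116, 91, 115, 178, 214, 196, 161, 104, 121, 120, 119, 119, 119, 121, 121, 123, 122, 121, 121]
360 L 280+2i [244, 235, 140, 140, 140, 141, 140, 140, 141, 140, 142, 141, 141, 140, 141, 141, 141, 142, 122, 23]
372 L 280+2i [242, 243, 242, 241, 241, 241, 241, 240, 240, 130, 166, 199, 199, 188, 194, 171, 141, 120, 122, 23]
384 L 280+2i [240, 240, 240, 239, 238, 236, 235, 192, 138, 178, 217, 182, 154, 237, 236, 236, 236, 236, 215, 24]
396 L 280+2i [240, 239, 239, 239, 239, 238, 158, 156, 194, 209, 174, 215, 237, 236, 236, 236, 236, 236, 215, 23]
tip row 231: [(284, 125), (287, 125), (290, 125), (293, 125), (296, 125), (299, 125), (302, 97), (305, 148), (308, 194), (311, 193), (314, 104), (317, 98), (320, 143), (323, 183), (326, 200), (329, 187)]
row 236: [125, 124, 209, 185, 189, 187, 192, 89, 152, 208, 182, 98, 141, 183, 200, 211]
```

Run:
```python
from h import *
from station import manip
o=manip.get_obs();R=o["eef_rot"]
for z in(303,268,250):print(z,go(o,dnz(482,-337.3,z)+42*R[:,2],R)[0])
```

```text
303 [-0.0012  0.0493  0.0243]
268 [-0.0008  0.0124  0.1036]
250 [-0.0007 -0.0066  0.1444]
```

Emit:
move_arm(
  series=[
    [[0,0.004,0.002,0,0,0,-1],[0,0.012,0.006,0,0,0,-1],[-0.001,0.021,0.01,0,0,0,-1],[-0.001,0.03,0.015,0,0,0,-1],[-0.001,0.039,0.019,0,0,0,-1],[-0.001,0.046,0.0225,0,0,0,-1],[-0.001,0.049,0.024,0,0,0,-1],[-0.001,0.049,0.024,0,0,0,-1],[-0.001,0.049,0.024,0,0,0,-1],[-0.001,0.049,0.024,0,0,0,-1],[-0.001,0.049,0.024,0,0,0,-1],[-0.001,0.049,0.024,0,0,0,-1]],
  ],
)

```text
t: 13.77
ee_pos: [524.8, 296.4, 265.1]
eef_rot: [[-0.894, 0.404, 0.192], [0.447, 0.811, 0.376], [-0.004, 0.422, -0.906]]
wrist_force: [0.3, -0.2, -5.2]
width: 0.141
finger_force: 30.0
```

Emit:
move_arm(
  series=[
    [[0,-0.003,0.006,0,0,0,-1],[0,-0.006,0.014,0,0,0,-1],[0,-0.01,0.022,0,0,0,-1],[0,-0.0135,0.03,0,0,0,-1],[0,-0.017,0.038,0,0,0,-1],[0,-0.021,0.046,0,0,0,-1],[0,-0.0245,0.054,0,0,0,-1],[0,-0.027,0.06,0,0,0,-1],[0,-0.029,0.0635,0,0,0,-1],[0,-0.03,0.065,0,0,0,-1],[0,-0.03,0.065,0,0,0,-1],[0,-0.03,0.065,0,0,0,-1]],
  ],
)

```text
t: 14.77
ee_pos: [525.1, 296.7, 236.5]
eef_rot: [[-0.894, 0.404, 0.192], [0.447, 0.811, 0.376], [-0.004, 0.423, -0.906]]
wrist_force: [-0.3, -0.2, -4.4]
width: 0.139
finger_force: 30.0
```

Run:
```python
from h import *
from station import manip,viewer
o=manip.get_obs();R=o["eef_rot"];print(o["t"],roll(o),o["wrist_force"],o["torque"],R[2].round(3))
print(go(o,dnz(482,-337.3,roll(o)[2]-10)+42*R[:,2],R)[0])
```

```text
14.7667 [ 482.1 -337.4  274.6] [-0.27509616 -0.17731797 -4.41846064] [-0.49923708  0.06177016  0.02165844] [-0.004  0.423 -0.906]
[ 0.0003 -0.0107  0.0226]
```

```bash
cat > f.py <<'E'
from h import *
from station import manip,viewer
F=[];T=[]
for _ in range(10): viewer.get_image("top");o=manip.get_obs();F.append(o["wrist_force"]);T.append(o["torque"])
print(o["t"],roll(o),"F",np.mean(F,0).round(2),"sd",np.std(F,0).round(2),"T",np.mean(T,0).round(3),"Fdn",(np.mean(F,0)@np.c_[D,N]).round(2))
E
python3 f.py
```

```text
15.2667 [ 482.  -337.3  274.5] F [-0.08  0.37 -4.66] sd [0.21 0.55 0.64] T [-0.482  0.114 -0.014] Fdn [0.3  0.23]
```

Emit:
move_arm(
  series=[
    [[0,-0.001,0.0025,0,0,0,-1],[0,-0.003,0.006,0,0,0,-1],[0,-0.0045,0.01,0,0,0,-1],[0,-0.006,0.0135,0,0,0,-1],[0,-0.008,0.0175,0,0,0,-1],[0,-0.01,0.021,0,0,0,-1],[0,-0.0115,0.025,0,0,0,-1],[0,-0.013,0.028,0,0,0,-1],[0,-0.0145,0.0315,0,0,0,-1],[0,-0.016,0.0345,0,0,0,-1],[0,-0.0175,0.037,0,0,0,-1],[0,-0.018,0.0385,0,0,0,-1]],
  ],
)

```text
t: 16.27
ee_pos: [525.1, 296.6, 219.3]
eef_rot: [[-0.894, 0.404, 0.192], [0.447, 0.811, 0.376], [-0.004, 0.422, -0.906]]
wrist_force: [-0.1, 0.1, -4.2]
width: 0.141
finger_force: 30.0
```

```bash
python3 f.py
```

```text
16.7667 [ 482.  -337.4  257.5] F [ 0.13 -0.01 -4.02] sd [0.46 0.3  0.56] T [-0.428  0.089 -0.014] Fdn [ 0.04 -0.12]
```

Emit:
move_arm(
  series=[
    [[0,-0.001,0.0025,0,0,0,-1],[0,-0.002,0.005,0,0,0,-1],[0,-0.0035,0.0075,0,0,0,-1],[0,-0.0045,0.01,0,0,0,-1],[0,-0.006,0.0125,0,0,0,-1],[0,-0.007,0.015,0,0,0,-1],[0,-0.008,0.0175,0,0,0,-1],[0,-0.009,0.02,0,0,0,-1],[0,-0.0105,0.0225,0,0,0,-1],[0,-0.0105,0.0225,0,0,0,-1]],
  ],
)

```text
t: 17.6
ee_pos: [525.2, 296.6, 209.3]
eef_rot: [[-0.894, 0.404, 0.192], [0.447, 0.811, 0.376], [-0.004, 0.422, -0.906]]
wrist_force: [0.6, 0.9, -2.2]
width: 0.139
finger_force: 30.0
```

```bash
python3 f.py
```

```text
18.1 [ 482.  -337.5  247.6] F [ 0.01  0.53 -2.24] sd [0.46 0.66 0.55] T [-0.235  0.069  0.02 ] Fdn [0.48 0.23]
```

Emit:
move_arm(
  series=[
    [[0,-0.001,0.0025,0,0,0,-1],[0,-0.002,0.005,0,0,0,-1],[0,-0.0035,0.0075,0,0,0,-1],[0,-0.0045,0.01,0,0,0,-1],[0,-0.006,0.0125,0,0,0,-1],[0,-0.007,0.015,0,0,0,-1],[0,-0.008,0.0175,0,0,0,-1],[0,-0.009,0.02,0,0,0,-1],[0,-0.0105,0.0225,0,0,0,-1],[0,-0.0112,0.024,0,0,0,-1],[0,-0.0112,0.024,0,0,0,-1]],
  ],
)

```text
t: 19.02
ee_pos: [525.2, 296.6, 198.8]
eef_rot: [[-0.894, 0.404, 0.192], [0.447, 0.811, 0.376], [-0.004, 0.422, -0.906]]
wrist_force: [-0.0, 1.1, -1.1]
width: 0.141
finger_force: 30.0
```

```bash
python3 f.py; python3 f.py
```

```text
19.5167 [ 482.  -337.5  237. ] F [-0.56  0.54 -0.08] sd [0.41 0.56 0.49] T [-0.067  0.052  0.046] Fdn [0.24 0.74]
20.0167 [ 482.  -337.5  237. ] F [-0.07  0.88  0.08] sd [0.49 0.51 0.48] T [-0.013  0.006  0.057] Fdn [0.76 0.45]
```

The spring now carries the whole weight, with the hand's vertical force about 0. Opening the fingers.

Emit:
move_arm(
  series=[
    [[0,0,0,0,0,0,-0.3],[0,0,0,0,0,0,-0.3],[0,0,0,0,0,0,-0.3],[0,0,0,0,0,0,-0.3],[0,0,0,0,0,0,-0.3],[0,0,0,0,0,0,-0.3],[0,0,0,0,0,0,-0.3],[0,0,0,0,0,0,-0.3]],
  ],
)

```text
t: 20.68
ee_pos: [525.2, 296.5, 198.9]
eef_rot: [[-0.894, 0.404, 0.192], [0.447, 0.812, 0.376], [-0.004, 0.422, -0.906]]
wrist_force: [0.6, 0.2, -0.3]
width: 0.348
finger_force: 0.0
```

```bash
python3 f.py
python3 - <<'E'
from h import *
from station import manip,viewer
r=viewer.get_image("wrist");o=manip.get_obs();b=blobs(r,(105,110,50),(125,255,255),100,(290,240,360,370))[0];print(b,proj(r,o["ee_pos"]-42*o["eef_rot"][:,2]))
E
```

```text
21.1833 [ 481.9 -337.5  236.9] F [ 0.2   0.24 -0.17] sd [0.39 0.51 0.22] T [-0.169 -0.053 -0.004] Fdn [ 0.3  -0.07]
[(np.int32(185), array([350.70810811, 254.48648649]), array([336, 249,  24,  16], dtype=int32)), (np.int32(2118), array([321.56751653, 304.50566572]), array([308, 263,  28,  84], dtype=int32))] [321.68144954 304.60932306]
```

Emit:
move_arm(
  series=[
    [[0,0,-0.01,0,0,0,-0.3],[0,0,-0.025,0,0,0,-0.3],[0,0,-0.045,0,0,0,-0.3],[0,0,-0.07,0,0,0,-0.3],[0,0,-0.1,0,0,0,-0.3],[0,0,-0.13,0,0,0,-0.3],[0,0,-0.16,0,0,0,-0.3],[0,0,-0.2,0,0,0,-0.3],[0,0,-0.24,0,0,0,-0.3],[0,0,-0.28,0,0,0,-0.3],[0,0,-0.3,0,0,0,-0.3],[0,0,-0.3,0,0,0,-0.3]],
  ],
)

```text
t: 22.23
ee_pos: [502.5, 250.9, 310.0]
eef_rot: [[-0.894, 0.403, 0.195], [0.448, 0.811, 0.377], [-0.007, 0.424, -0.906]]
wrist_force: [0.9, -0.4, -0.0]
width: 0.348
finger_force: 0.0
```

```bash
python3 f.py
python3 - <<'E'
from h import *
from station import manip,viewer
for _ in range(3):
    r=viewer.get_image("wrist");o=manip.get_obs()
    b=blobs(r,(105,110,50),(125,255,255),100,(240,150,400,320))[0];print(o["t"],[(x[0],x[1].round(1),x[2]) for x in b],proj(r,dnz(482,-337.5,237)))
    for b in blobs(r,(20,120,90),(32,255,255),1000)[0]: print("lid",b[0],b[1].round(1),proj(r,dnz(482,-337.5,237-76)))
    [viewer.get_image("top") for _ in range(6)]
E
```

```text
22.7333 [ 431.3 -336.9  345.4] F [-0.09  0.08  0.12] sd [0.48 0.42 0.31] T [-0.161 -0.047 -0.003] Fdn [0.03 0.12]
22.7833 [(np.int32(1613), array([356.4, 181.3]), array([319, 168,  81,  28], dtype=int32)), (np.int32(994), array([353.2, 220.3]), array([331, 203,  60,  48], dtype=int32)), (np.int32(744), array([321.6, 237. ]), array([314, 213,  16,  49], dtype=int32))] [321.75858987 237.63530697]
lid 5672 [280.4 215.2] [290.54429413 218.7195727 ]
23.1333 [(np.int32(1611), array([356.4, 181. ]), array([319, 168,  81,  28], dtype=int32)), (np.int32(999), array([353.1, 220. ]), array([331, 203,  60,  48], dtype=int32)), (np.int32(749), array([321.6, 237. ]), array([314, 213,  16,  49], dtype=int32))] [321.59738446 237.357001  ]
lid 5651 [280.3 215. ] [290.41281546 218.47789212]
23.4833 [(np.int32(1611), array([356.4, 181. ]), array([319, 168,  81,  28], dtype=int32)), (np.int32(998), array([353.1, 220. ]), array([331, 203,  60,  48], dtype=int32)), (np.int32(749), array([321.6, 236.9]), array([314, 213,  16,  49], dtype=int32))] [321.60090139 237.35199741]
lid 5653 [280.2 215. ] [290.41621172 218.47411969]
```

```bash
python3 -c "
from station import manip
print(manip.job_done())"
```

```text
the job is handed in; nothing more can be done
None
```

The pail hangs by its bail over both prongs of the balance, drawn down about 23 mm (about 4.7 N) and still, with the gripper clear, and the job was handed in at about 23.5 s with no verdict returned.

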